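# Gauge the sockets of the lotus pedestals and set aside the unfinished

## Task

With the steel pin gauge, sort the three lotus pedestals on the board by their dowel sockets: leave each one that takes the whole pin, right down to the collar, standing on the board, and stand each one that stops the pin short upright in the wooden tray. Ease the pin in until the collar rests or the pin stops, and never force it, as the plaster chips. Put the gauge back down in its stand when you have finished with it, and leave the dish, the jar and the halo ring alone.

Things in the scene. Friction and masses are not known exactly. Their poses are not given: they have to be found in the camera images.
- pedestal_a: pale cast lotus pedestal, 56 mm high, 0.2 kg, upright on the board at the start. Origin: centre of its underside, z up its axis. Foot 58 mm wide, 8 mm high; step 48 mm wide up to 14 mm; narrow waist; from 28 mm to the flat top a petal drum 55 mm wide, where to grip it. In the middle of the top is the socket, 15.5 mm wide with a slight bevel
- pedestal_b: pedestal, outwardly the same as pedestal_a. Of all three: a finished socket is 36 mm deep, so the gauge's collar comes down on the top; in an unfinished one the 15.5 mm bore ends at a hard step 8 to 20 mm down. A narrow pilot hole, 8 mm wide, goes on below either. How many of the three are unfinished, and which, is not known
- pedestal_c: pedestal, outwardly the same as pedestal_a. Of all three: brittle plaster, it chips if the gauge is pushed on it with more than about 30 N, whether on its face, in its socket or on the step; they stand loose, so the pin can drag them if it is drawn out askew
- gauge: steel plug gauge, 99 mm long, 0.16 kg, standing upright in its stand at the start. Origin: centre of the pin's tip, z up along its axis to the handle. From the tip upward: pin 14 mm across and 32 mm long, its tip tapering to 9 mm over the last 3 mm; collar 30 mm across and 5 mm thick (from 32 to 37 mm); round knurled handle 22 mm across from 37 to 99 mm, where to hold it. In the stand, its collar rests on the stand's top and its origin is 13 mm above the table
- stand: fixed light-wood block for the gauge, 72 x 72 x 45 mm, with an upright hole 16 mm wide and 36 mm deep in the middle of its top. Origin: centre of its underside, on the table
- board: fixed plywood board 100 x 360 x 12 mm (x, y, z) on which the pedestals stand in a row along its y, 85 to 130 mm from centre to centre. Origin: centre of its underside, on the table; its top is 12 mm above the table
- tray: fixed open wooden tray for pedestals that need re-drilling, outside 136 x 162 x 30 mm (x, y, z), walls 6 mm thick, floor 6 mm thick, empty at the start. Origin: centre of its underside, on the table
- dish: bystander: white ceramic dish, 66 mm across and 22 mm high; origin under its centre
- jar: bystander: capped glass jar, 54 mm across and 70 mm high; origin under its centre
- halo: bystander: plaster ring (a halo casting) lying flat, about 104 mm across and 9 mm high; origin under its centre
Mind the look-alikes: they are no part of the job. Leave any pink look-alike of the tray alone.

How it is judged:
On the way:
1. the gauge's pin has been eased into the socket of the unfinished pedestal, in line with it, until it stopped against the step (horizontal distance between gauge and pedestal_b below 0.005 m and angle between the z axis of gauge and the z axis of pedestal_b, either way round below 0.12 rad and z of gauge in the frame of pedestal_b between 0.038 and 0.0465 m and contact force between gauge and pedestal_b above 1 N), for 0.05 s.
At the end, for the whole second after the job is handed in: Each pedestal that stops the pin short stands upright (within 0.1 rad) on the tray floor, each one that takes the whole pin upright on the board; the gauge is back in its stand, upright, collar down within 4 mm; all at rest and released (linear speed of each of pedestal_b, pedestal_a, pedestal_c, gauge below 0.02 m/s and angle between each of pedestal_b, pedestal_a, pedestal_c, gauge's own z axis and vertical below 0.1 rad and x of pedestal_b in the frame of tray between -0.045 and 0.045 m and y of pedestal_b in the frame of tray between -0.058 and 0.058 m and z of pedestal_b in the frame of tray between 0 and 0.012 m and x of pedestal_a in the frame of board between -0.05 and 0.05 m and y of pedestal_a in the frame of board between -0.18 and 0.18 m and z of pedestal_a in the frame of board between 0.006 and 0.018 m and x of pedestal_c in the frame of board between -0.05 and 0.05 m and y of pedestal_c in the frame of board between -0.18 and 0.18 m and z of pedestal_c in the frame of board between 0.006 and 0.018 m and horizontal distance between gauge and stand below 0.006 m and z of gauge in the frame of stand below 0.017 m); the robot touches nothing.
It fails at once if the gauge was pushed on a pedestal with more than 35 N (contact force between gauge and pedestal_a above 35 N or contact force between gauge and pedestal_b above 35 N or contact force between gauge and pedestal_c above 35 N).
It fails at once if a pedestal was tipped over (more than 0.5 rad) (angle between any of pedestal_a, pedestal_b, pedestal_c's own z axis and vertical above 0.5 rad).
It fails at once if the dish, the jar or the halo ring was moved by more than 25 mm (distance of any of dish, jar, halo from where it was at the start of the episode above 0.025 m).
It also fails if it takes over 67 s, if anything falls off the work surface, if the arm or the gripper's body presses on something with over 40 N, if the wrist force passes 120 N, or if a joint passes its speed limit or range.

## Robot

A 6-joint arm with a two-finger parallel gripper is mounted at the origin on the work surface. World frame = base frame: x ahead of the robot, y to its left, z up, the work surface at z = 0. Lengths are in m, angles in rad, forces in N, time in s.
With the tool pointing down it reaches from about 0.4 to 0.825 m from the base axis. Payload 7 kg.
Tool frame: the origin (TCP) lies midway between the tips of the shut fingers; the grasp point (between the pads) lies hold_point_z behind it (hold_point_z is the distance from the TCP to the grasp point, in m); z points along the fingers, y is the line along which they close (so a half turn about z gives the same grasp; the last joint's range is limited). The gripper opens to 88 mm and grips with 3 to 60 N. Pads are 19 mm wide; open, the fingers measure 130 mm over their backs; the gripper's body (78 mm by 193 mm) begins 47 mm behind the grasp point.
Start: joints at [-1.033, 0.359, 0.012, 0, -1.224, -0.288], TCP at [0.167, -0.654, 0.194] pointing down, gripper open.
Joint ranges: [-3.07, 3.07], [-1.43, 2.12], [-1.02, 1.25], [-3.03, 1.67], [-3.05, -0], [-3.03, 3.03]. Speed limits (rad/s): [2.39, 2.39, 3.01, 3.14, 3.14, 3.14].

## Interface

Orientations are given as [roll, pitch, yaw] about the fixed x, y, z axes, in that order (R = Rz(yaw) Ry(pitch) Rx(roll)).
In Python, from station import * gives the robot as it stands.
- The arm moves only by the tool apply_moves, never from a script. Its argument "steps" is a list of rows, each an object with "translation": the shift along the world's x, y, z scaled (see below), a list of three; "rotation": the turn, a rotation vector about the world's x, y, z scaled (see below), a list of three. A call has exactly 10 rows; each row is the pose to reach, as a shift and turn from the pose commanded when the call began; what a row does not reach only later rows make up. The controller multiplies each number of a shift by 250 mm and each number of a turn by 30 degrees. A row lasts 1/12 s, in which the tool goes at most 41.7 mm and 7.16 degrees, less where a joint would pass 70% of its speed; a pose out of reach is approached as far as the arm can. A call with a number of a shift or a turn outside -1 to 1 is refused whole. A call with a gripper value outside its range is refused whole. "jaw" is the closure, from -1 (fully open) to 1 (shut), so that 0 is half open, set as the call begins (left out, the last holds). The fingers move at their own pace and stop on an object; "newtons" is the grip in N (left out, the last holds). Time passes only in rows, so rows that repeat a pose let the fingers close, or fill a call up. It gives the time, the measured TCP pose, the force, the opening and the grip force at its end, in the units of the state.
- get_state(): the state, without advancing time (a new reading comes with each control period).
- grab_frame(name): name is "scene" or "top"; returns the picture (480x640x3 uint8, blue, green, red); there is no depth.
- camera_model(name): a dict with "fx", "fy", "cx", "cy" (pixels), "xyz" and "rotation" of the camera in the world. Camera axes: x right, y down, z forward; pixel columns grow to the right and rows downward; lengths in m; the calibration is good to about 2 mm. A picture is of the moment at which its call begins. camera_model takes no time and is no camera call.
- job_done(): hands the job in; it is judged then, once.
The state is a dict: "t": time; "q": joint angles; "qd": joint speeds; "joint_efforts": joint torques, N m; "eef_pos": TCP position; "ee_rot": TCP orientation; "force": force on the tool from outside, world axes, zero at the start; "moment": the same for the moment, N m; "width": finger opening in m; "gripper_force": force on a finger pad.
Only numpy, scipy, OpenCV 4.12 (cv2) and the standard library are available. Lean on these libraries where they do the work, as an engineer would, in place of code of your own. Each camera call takes 0.05 s, during which the arm holds its last target. There are 200 camera calls.

## Working session

There is one attempt and no reset: what is moved stays moved. The work goes in short steps, Python scripts to look and compute and a tool call to move; the robot and the scene stay as the last step left them, time stands still between calls to the robot, and variables do not carry over. Pictures are saved under pics/ and viewed, at most 10 in all, crops included, and the job is handed in when it is done.

Besides the shell and the picture viewer there is one more tool, called in YAML: its name, and indented under it one key for each argument. apply_moves: Moves the arm, as the interface text tells. Shifts and turns lie within -1 to 1; 1 stands for 250 mm of shift or 30 degrees of turn. Its arguments: {"type":"object","properties":{"steps":{"type":"array"},"jaw":{"type":"number"},"newtons":{"type":"number"}},"required":["steps"]}

```bash
ls; mkdir -p pics; python3 - <<'E'
from station import *
import cv2
for n in("scene","top"):
    cv2.imwrite(f"pics/{n}0.png",grab_frame(n)); c=camera_model(n); print(n,c)
s=get_state();print(s)
E
```

```text
pics
scene {'fx': 490.2173920276932, 'fy': 490.2173920276932, 'cx': 318.0104852971573, 'cy': 243.70850322197543, 'xyz': array([ 1.27771543, -0.15321965,  0.69670657]), 'rotation': array([-2.21207369, -0.00618447,  1.40657301])}
top {'fx': 540.6670271331566, 'fy': 540.6670271331566, 'cx': 325.39832547727667, 'cy': 237.62462019716415, 'xyz': array([ 0.26908142, -0.01347535,  1.38332229]), 'rotation': array([-3.02890886, -0.00519877, -1.57205696])}
{'t': 0.1, 'q': array([-1.03289723e+00,  3.59321043e-01,  1.11349727e-02, -2.83597649e-04,
       -1.22407632e+00, -2.88106130e-01]), 'qd': array([-0.00012376, -0.00166785,  0.00124199,  0.00113354,  0.00086635,
       -0.00098015]), 'joint_efforts': array([-2.08824531e-03, -5.84164202e+01,  2.93748432e+01,  7.01557651e+00,
        1.00290249e-02, -5.39653570e-05]), 'eef_pos': array([ 0.16670733, -0.65359153,  0.19271041]), 'ee_rot': array([ 3.14011126e+00, -1.60974683e-04, -2.89189614e+00]), 'force': array([0.30902328, 0.78400266, 0.75413997]), 'moment': array([ 0.01235815, -0.05496562, -0.02655048]), 'gripper_force': 0.0, 'width': 0.08768932372586077}
```

View pics/scene0.png

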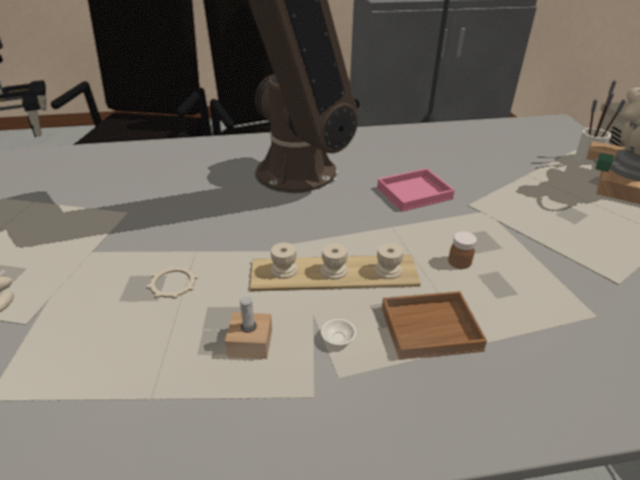

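View pics/top0.png

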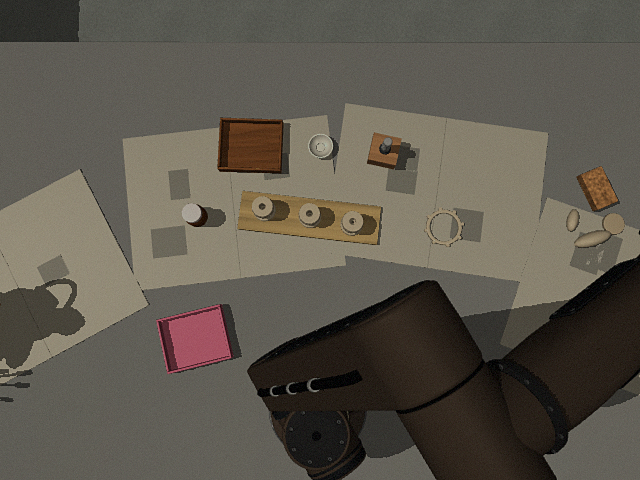

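```bash
python3 -c "
import station;print([n for n in dir(station) if not n.startswith('_')])
s=station.get_state();print({k:s.get(k) for k in ('hold_point_z',)})
print(getattr(station,'hold_point_z',None))"
```

```text
['Unreachable', 'camera_model', 'get_state', 'grab_frame', 'hold_point_z', 'job_done']
{'hold_point_z': None}
0.0188
```

The scene view shows the three pedestals on the board at about (284,258), (335,258) and (390,258), with the gauge at (247,310) in its stand. The brown wooden tray is at (433,323). The look-alike is the pink tray at (415,189), which is not wooden. In the top view the same items are at (262,207), (310,213), (352,222), gauge (386,146), brown tray (251,146) and pink tray (195,338). Next I'll take enlarged crops.

```bash
cat > h.py <<'E'
import numpy as np, cv2
from station import *
from scipy.spatial.transform import Rotation as R
def ray(n,u,v):
    c=camera_model(n); d=R.from_euler('xyz',c['rotation']).as_matrix()@np.array([(u-c['cx'])/c['fx'],(v-c['cy'])/c['fy'],1]); return c['xyz'],d
def at(n,u,v,z):
    o,d=ray(n,u,v); return o+d*(z-o[2])/d[2]
def proj(n,p):
    c=camera_model(n); q=R.from_euler('xyz',c['rotation']).as_matrix().T@(np.array(p)-c['xyz']); return np.array([c['cx']+c['fx']*q[0]/q[2],c['cy']+c['fy']*q[1]/q[2]])
def crop(src,dst,x,y,w,h,k):
    cv2.imwrite(dst,cv2.resize(cv2.imread(src)[y:y+h,x:x+w],None,fx=k,fy=k,interpolation=cv2.INTER_CUBIC))
E
python3 - <<'E'
from h import *
crop('pics/top0.png','pics/tc.png',210,105,200,150,4)
crop('pics/scene0.png','pics/sc.png',220,230,200,140,4)
for u,v in((262,206),(309,212),(352,221)): print(at('top',u,v,.068))
for u,v in((284,250),(335,250),(390,250)): print(at('scene',u,v,.068))
print(at('top',386,146,.112),at('scene',247,300,.112))
E
```

```text
[0.49641838 0.1355605  0.068     ]
[0.48141628 0.01977812 0.068     ]
[ 0.45899286 -0.08592799  0.068     ]
[ 0.4582227  -0.08608645  0.068     ]
[0.47493513 0.02006524 0.068     ]
[0.49299801 0.1347945  0.068     ]
[ 0.63545047 -0.16685012  0.112     ] [ 0.64677649 -0.16922299  0.112     ]
```

View pics/tc.png

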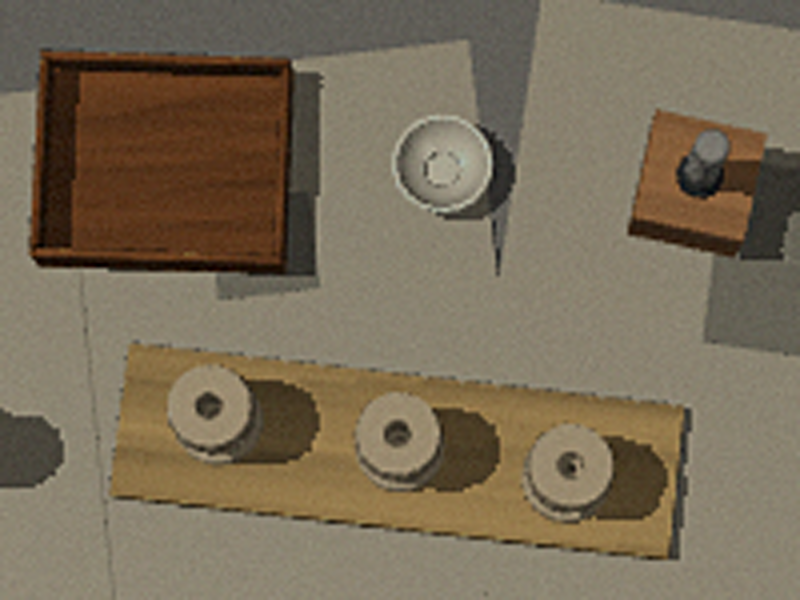

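View pics/sc.png

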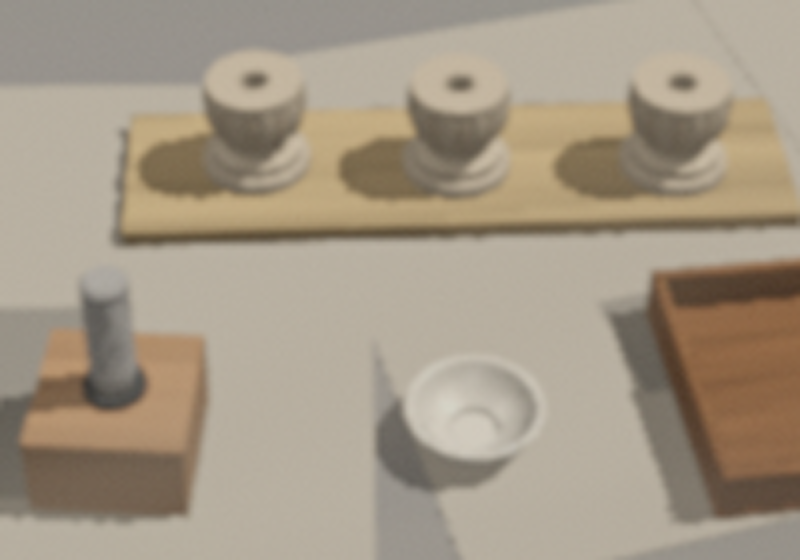

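The crops show face centres at tc (210,407), (398,434) and (570,466) and at sc (255,82), (460,83) and (683,82). The gauge's top end is at tc (712,147) and sc (106,282). The tray rim corners are at tc (42,52), (290,62), (286,268) and (33,262). The brown tray is wooden and empty, so it is the one meant.

```bash
python3 - <<'E'
from h import *
T=lambda x,y:((x+.5)/4-.5+210,(y+.5)/4-.5+105)
S=lambda x,y:((x+.5)/4-.5+220,(y+.5)/4-.5+230)
for n,a,b,z in(("L",(210,407),(255*0+683,82),.068),("M",(398,434),(460,83),.068),("R",(570,466),(255,82),.068),("G",(712,147),(106,282),.112),("collar",(702,181),(114,385),.05)):
    o1,d1=ray('top',*T(*a));o2,d2=ray('scene',*S(*b))
    A=np.c_[d1,-d2];t=np.linalg.lstsq(A,o2-o1,rcond=None)[0]
    print(n,at('top',*T(*a),z).round(4),at('scene',*S(*b),z).round(4),((o1+d1*t[0]+o2+d2*t[1])/2).round(4))
for p in((42,52),(290,62),(286,268),(33,262)): print('tray',at('top',*T(*p),.03).round(4))
for p in((655,110),(766,132),(632,222),(742,245)): print('stand',at('top',*T(*p),.045).round(4))
for p in((130,344),(688,405),(112,497),(670,557)): print('board',at('top',*T(*p),.012).round(4))
print('dish',at('top',*T(443,165),.022),'jar',at('top',194,214,.07),'halo',at('top',444,227,.009))
print(R.from_euler('xyz',get_state()['ee_rot']).as_matrix().round(3))
E
```

```text
L [0.4955 0.1352 0.068 ] [0.4935 0.1355 0.068 ] [0.4952 0.135  0.0693]
M [0.4786 0.0195 0.068 ] [0.4761 0.019  0.068 ] [0.4783 0.019  0.0697]
R [ 0.4587 -0.0862  0.068 ] [ 0.4584 -0.0874  0.068 ] [ 0.4586 -0.0868  0.0681]
G [ 0.6469 -0.1709  0.112 ] [ 0.6469 -0.1707  0.112 ] [ 0.6469 -0.1708  0.1121]
collar [ 0.6433 -0.172   0.05  ] [ 0.6479 -0.1722  0.05  ] [ 0.6443 -0.1724  0.0463]
tray [0.7341 0.2506 0.03  ]
tray [0.7276 0.0906 0.03  ]
tray [0.5919 0.0921 0.03  ]
tray [0.5958 0.2535 0.03  ]
stand [ 0.691  -0.1432  0.045 ]
stand [ 0.6766 -0.2138  0.045 ]
stand [ 0.618  -0.1278  0.045 ]
stand [ 0.6032 -0.1973  0.045 ]
board [0.5462 0.1935 0.012 ]
board [ 0.5063 -0.1655  0.012 ]
board [0.4469 0.2034 0.012 ]
board [ 0.4081 -0.1527  0.012 ]
dish [ 0.6616777  -0.00806985  0.022     ] jar [0.47624711 0.30184289 0.07      ] halo [ 0.45183783 -0.32528336  0.009     ]
[[-0.969 -0.247 -0.001]
 [-0.247  0.969  0.001]
 [ 0.     0.001 -1.   ]]
```

apply_moves:
  steps:
    - {"translation":[0.12,0.12,0],"rotation":[0,0,-0.2]}
    - {"translation":[0.24,0.24,0],"rotation":[0,0,-0.4]}
    - {"translation":[0.36,0.36,0],"rotation":[0,0,-0.477]}
    - {"translation":[0.48,0.48,0],"rotation":[0,0,-0.477]}
    - {"translation":[0.6,0.6,0],"rotation":[0,0,-0.477]}
    - {"translation":[0.72,0.72,0],"rotation":[0,0,-0.477]}
    - {"translation":[0.84,0.84,0],"rotation":[0,0,-0.477]}
    - {"translation":[0.96,0.96,0],"rotation":[0,0,-0.477]}
    - {"translation":[1,1,0],"rotation":[0,0,-0.477]}
    - {"translation":[1,1,0],"rotation":[0,0,-0.477]}
  jaw: 0

```text
t: 0.93
eef_pos: [0.4196, -0.4011, 0.1934]
ee_rot: [3.141, 0.0, -3.138]
force: [-0.7, -0.8, -0.0]
width: 0.0441
gripper_force: 0.0
```

apply_moves:
  steps:
    - {"translation":[0.11,0.11,0],"rotation":[0,0,0]}
    - {"translation":[0.22,0.22,0],"rotation":[0,0,0]}
    - {"translation":[0.33,0.33,0],"rotation":[0,0,0]}
    - {"translation":[0.44,0.44,0],"rotation":[0,0,0]}
    - {"translation":[0.55,0.55,0],"rotation":[0,0,0]}
    - {"translation":[0.66,0.66,0],"rotation":[0,0,0]}
    - {"translation":[0.77,0.77,0],"rotation":[0,0,0]}
    - {"translation":[0.88,0.88,0],"rotation":[0,0,0]}
    - {"translation":[0.92,0.93,0],"rotation":[0,0,0]}
    - {"translation":[0.92,0.93,0],"rotation":[0,0,0]}

```text
t: 1.77
eef_pos: [0.6486, -0.1689, 0.1921]
ee_rot: [3.141, -0.001, -3.139]
force: [-0.4, 0.2, 0.2]
width: 0.0442
gripper_force: 0.0
```

apply_moves:
  steps:
    - {"translation":[-0.007,-0.007,-0.08],"rotation":[0,0,0]}
    - {"translation":[-0.007,-0.007,-0.18],"rotation":[0,0,0]}
    - {"translation":[-0.007,-0.007,-0.28],"rotation":[0,0,0]}
    - {"translation":[-0.007,-0.007,-0.36],"rotation":[0,0,0]}
    - {"translation":[-0.007,-0.007,-0.42],"rotation":[0,0,0]}
    - {"translation":[-0.007,-0.007,-0.46],"rotation":[0,0,0]}
    - {"translation":[-0.007,-0.007,-0.48],"rotation":[0,0,0]}
    - {"translation":[-0.007,-0.007,-0.492],"rotation":[0,0,0]}
    - {"translation":[-0.007,-0.007,-0.492],"rotation":[0,0,0]}
    - {"translation":[-0.007,-0.007,-0.492],"rotation":[0,0,0]}

```text
t: 2.6
eef_pos: [0.6456, -0.1735, 0.0715]
ee_rot: [-3.141, 0.001, -3.142]
force: [0.3, 0.1, 0.5]
width: 0.0439
gripper_force: 0.0
```

apply_moves:
  steps:
    - {"translation":[0,0,0],"rotation":[0,0,0]}
    - {"translation":[0,0,0],"rotation":[0,0,0]}
    - {"translation":[0,0,0],"rotation":[0,0,0]}
    - {"translation":[0,0,0],"rotation":[0,0,0]}
    - {"translation":[0,0,0],"rotation":[0,0,0]}
    - {"translation":[0,0,0],"rotation":[0,0,0]}
    - {"translation":[0,0,0],"rotation":[0,0,0]}
    - {"translation":[0,0,0],"rotation":[0,0,0]}
    - {"translation":[0,0,0],"rotation":[0,0,0]}
    - {"translation":[0,0,0],"rotation":[0,0,0]}
  jaw: 1
  newtons: 30

```text
t: 3.43
eef_pos: [0.6454, -0.1732, 0.0709]
ee_rot: [3.142, 0.001, -3.141]
force: [-0.3, 2.5, 4.0]
width: 0.0206
gripper_force: 30.1
```

apply_moves:
  steps:
    - {"translation":[0,0,0.03],"rotation":[0,0,0]}
    - {"translation":[0,0,0.06],"rotation":[0,0,0]}
    - {"translation":[0,0,0.1],"rotation":[0,0,0]}
    - {"translation":[0,0,0.16],"rotation":[0,0,0]}
    - {"translation":[0,0,0.22],"rotation":[0,0,0]}
    - {"translation":[0,0,0.28],"rotation":[0,0,0]}
    - {"translation":[0,0,0.34],"rotation":[0,0,0]}
    - {"translation":[0,0,0.38],"rotation":[0,0,0]}
    - {"translation":[0,0,0.4],"rotation":[0,0,0]}
    - {"translation":[0,0,0.4],"rotation":[0,0,0]}

```text
t: 4.27
eef_pos: [0.6457, -0.1734, 0.1722]
ee_rot: [-3.141, 0.002, -3.142]
force: [0.5, -0.8, -1.9]
width: 0.0207
gripper_force: 30.0
```

```bash
python3 - <<'E'
from h import *
for i in range(3):
    s=get_state();print(s['t'],s['eef_pos'].round(4),s['ee_rot'].round(3),s['force'].round(1),s['qd'].round(3))
    f=grab_frame('scene')
cv2.imwrite('pics/s1.png',f)
s=get_state();p=s['eef_pos'];print(proj('scene',p),proj('scene',p-[0,0,.056]),proj('scene',p+[0,0,.0188]))
E
```

```text
4.2667 [ 0.6457 -0.1734  0.1722] [-3.141e+00  2.000e-03 -3.142e+00] [ 0.5 -0.8 -1.9] [-0.     0.02  -0.029 -0.008  0.024 -0.001]
4.3167 [ 0.6451 -0.1732  0.1709] [3.141e+00 1.000e-03 3.141e+00] [-0.8 -0.1 -2.6] [ 0.002  0.017 -0.022 -0.007  0.009 -0.001]
4.3667 [ 0.6447 -0.1732  0.17  ] [ 3.141e+00 -1.000e-03  3.141e+00] [-1.2 -0.7 -1.4] [ 0.001  0.012 -0.011 -0.002  0.002 -0.001]
[241.74366625 273.871381  ] [244.56168797 298.66790532] [240.74480948 265.08217409]
```

apply_moves:
  steps:
    - {"translation":[-0.1,0.045,0],"rotation":[0,0,0]}
    - {"translation":[-0.22,0.1,0],"rotation":[0,0,0]}
    - {"translation":[-0.34,0.152,0],"rotation":[0,0,0]}
    - {"translation":[-0.46,0.205,0],"rotation":[0,0,0]}
    - {"translation":[-0.57,0.254,0],"rotation":[0,0,0]}
    - {"translation":[-0.66,0.295,0],"rotation":[0,0,0]}
    - {"translation":[-0.72,0.32,-0.03],"rotation":[0,0,0]}
    - {"translation":[-0.753,0.336,-0.05],"rotation":[0,0,0]}
    - {"translation":[-0.753,0.336,-0.05],"rotation":[0,0,0]}
    - {"translation":[-0.753,0.336,-0.05],"rotation":[0,0,0]}

```text
t: 5.25
eef_pos: [0.4569, -0.0893, 0.1578]
ee_rot: [-3.141, -0.0, -3.141]
force: [-0.4, -0.7, -1.5]
width: 0.0204
gripper_force: 30.0
```

```bash
python3 - <<'E'
from h import *
grab_frame('top'); f=grab_frame('scene'); g=grab_frame('top'); s=get_state();p=s['eef_pos']
print(p,s['force'].round(1),proj('scene',p-[0,0,.058]),proj('top',p-[0,0,.058]))
cv2.imwrite('pics/s2.png',f);cv2.imwrite('pics/t2.png',g)
crop('pics/s2.png','pics/s2c.png',240,190,100,90,6)
E
```

```text
[ 0.45779334 -0.08950262  0.15798345] [ 0.2  0.7 -1.6] [281.78495183 237.75077867] [354.2145672  219.58764383]
```

View pics/s2c.png

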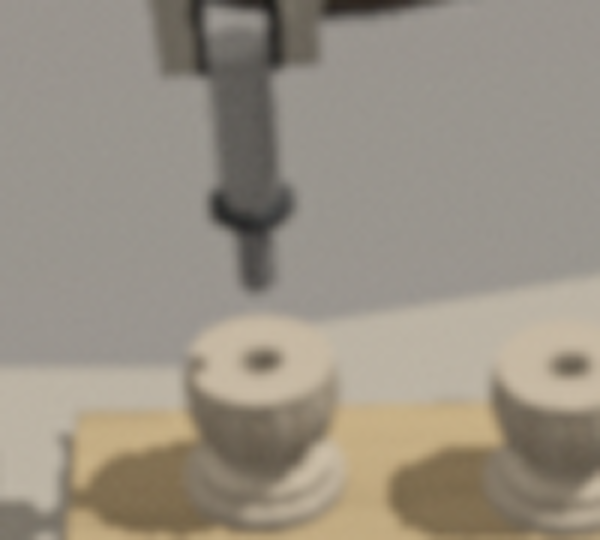

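The crop shows the pin tip centred near (256,283) and the right pedestal's socket at (262,360), with the gauge hanging vertical. I'll work out the offset.

```bash
python3 - <<'E'
from h import *
S=lambda x,y:((x+.5)/6-.5+240,(y+.5)/6-.5+190)
s=get_state();p=s['eef_pos'];tip=p-[0,0,.058];print(p,tip)
a=at('scene',*S(256,284),tip[2]);b=at('scene',*S(262,359),.068)
print('tip seen',a,'socket',b,'diff',b-a)
E
```

```text
[ 0.45779334 -0.08950262  0.15798345] [ 0.45779334 -0.08950262  0.09998345]
tip seen [ 0.45501874 -0.08824309  0.09998345] socket [ 0.45596434 -0.08742866  0.068     ] diff [ 0.0009456   0.00081444 -0.03198345]
```

apply_moves:
  steps:
    - {"translation":[0,0.002,-0.03],"rotation":[0,0,0]}
    - {"translation":[0,0.002,-0.06],"rotation":[0,0,0]}
    - {"translation":[0,0.002,-0.085],"rotation":[0,0,0]}
    - {"translation":[0,0.002,-0.1],"rotation":[0,0,0]}
    - {"translation":[0,0.002,-0.11],"rotation":[0,0,0]}
    - {"translation":[0,0.002,-0.117],"rotation":[0,0,0]}
    - {"translation":[0,0.002,-0.123],"rotation":[0,0,0]}
    - {"translation":[0,0.002,-0.128],"rotation":[0,0,0]}
    - {"translation":[0,0.002,-0.132],"rotation":[0,0,0]}
    - {"translation":[0,0.002,-0.136],"rotation":[0,0,0]}

```text
t: 6.23
eef_pos: [0.457, -0.0887, 0.1242]
ee_rot: [3.142, 0.0, -3.142]
force: [-0.2, 0.4, -2.0]
width: 0.0203
gripper_force: 30.0
```

apply_moves:
  steps:
    - {"translation":[0,0,-0.002],"rotation":[0,0,0]}
    - {"translation":[0,0,-0.004],"rotation":[0,0,0]}
    - {"translation":[0,0,-0.006],"rotation":[0,0,0]}
    - {"translation":[0,0,-0.008],"rotation":[0,0,0]}
    - {"translation":[0,0,-0.01],"rotation":[0,0,0]}
    - {"translation":[0,0,-0.012],"rotation":[0,0,0]}
    - {"translation":[0,0,-0.014],"rotation":[0,0,0]}
    - {"translation":[0,0,-0.016],"rotation":[0,0,0]}
    - {"translation":[0,0,-0.016],"rotation":[0,0,0]}
    - {"translation":[0,0,-0.016],"rotation":[0,0,0]}

```text
t: 7.07
eef_pos: [0.4568, -0.0888, 0.12]
ee_rot: [-3.142, -0.0, 3.142]
force: [1.1, -0.0, -1.2]
width: 0.0204
gripper_force: 29.9
```

apply_moves:
  steps:
    - {"translation":[0,0,-0.002],"rotation":[0,0,0]}
    - {"translation":[0,0,-0.004],"rotation":[0,0,0]}
    - {"translation":[0,0,-0.006],"rotation":[0,0,0]}
    - {"translation":[0,0,-0.008],"rotation":[0,0,0]}
    - {"translation":[0,0,-0.01],"rotation":[0,0,0]}
    - {"translation":[0,0,-0.012],"rotation":[0,0,0]}
    - {"translation":[0,0,-0.014],"rotation":[0,0,0]}
    - {"translation":[0,0,-0.016],"rotation":[0,0,0]}
    - {"translation":[0,0,-0.016],"rotation":[0,0,0]}
    - {"translation":[0,0,-0.016],"rotation":[0,0,0]}

```text
t: 7.9
eef_pos: [0.4568, -0.0888, 0.116]
ee_rot: [3.142, -0.0, -3.142]
force: [-0.5, 0.1, -1.6]
width: 0.0207
gripper_force: 29.9
```

apply_moves:
  steps:
    - {"translation":[0,0,-0.002],"rotation":[0,0,0]}
    - {"translation":[0,0,-0.004],"rotation":[0,0,0]}
    - {"translation":[0,0,-0.006],"rotation":[0,0,0]}
    - {"translation":[0,0,-0.008],"rotation":[0,0,0]}
    - {"translation":[0,0,-0.01],"rotation":[0,0,0]}
    - {"translation":[0,0,-0.012],"rotation":[0,0,0]}
    - {"translation":[0,0,-0.014],"rotation":[0,0,0]}
    - {"translation":[0,0,-0.016],"rotation":[0,0,0]}
    - {"translation":[0,0,-0.016],"rotation":[0,0,0]}
    - {"translation":[0,0,-0.016],"rotation":[0,0,0]}

```text
t: 8.73
eef_pos: [0.4572, -0.0888, 0.1124]
ee_rot: [-3.142, 0.001, -3.141]
force: [-0.5, -1.3, 3.6]
width: 0.021
gripper_force: 30.0
```

apply_moves:
  steps:
    - {"translation":[0,0,0],"rotation":[0,0,0]}
    - {"translation":[0,0,0],"rotation":[0,0,0]}
    - {"translation":[0,0,-0.001],"rotation":[0,0,0]}
    - {"translation":[0,0,-0.001],"rotation":[0,0,0]}
    - {"translation":[0,0,-0.002],"rotation":[0,0,0]}
    - {"translation":[0,0,-0.002],"rotation":[0,0,0]}
    - {"translation":[0,0,-0.003],"rotation":[0,0,0]}
    - {"translation":[0,0,-0.003],"rotation":[0,0,0]}
    - {"translation":[0,0,-0.003],"rotation":[0,0,0]}
    - {"translation":[0,0,-0.003],"rotation":[0,0,0]}

```text
t: 9.57
eef_pos: [0.4579, -0.0888, 0.1122]
ee_rot: [-3.141, 0.002, -3.141]
force: [-0.3, -0.7, 7.5]
width: 0.021
gripper_force: 30.0
```

The pin stopped about 14 mm down with the force rising, so the right pedestal is unfinished. I'll withdraw and go to the middle one.

apply_moves:
  steps:
    - {"translation":[0,0,0.02],"rotation":[0,0,0]}
    - {"translation":[0,0,0.045],"rotation":[0,0,0]}
    - {"translation":[0,0,0.08],"rotation":[0,0,0]}
    - {"translation":[0,0,0.13],"rotation":[0,0,0]}
    - {"translation":[0,0,0.18],"rotation":[0,0,0]}
    - {"translation":[0.015,0.08,0.195],"rotation":[0,0,0]}
    - {"translation":[0.038,0.21,0.195],"rotation":[0,0,0]}
    - {"translation":[0.062,0.34,0.195],"rotation":[0,0,0]}
    - {"translation":[0.078,0.42,0.195],"rotation":[0,0,0]}
    - {"translation":[0.078,0.424,0.195],"rotation":[0,0,0]}

```text
t: 10.4
eef_pos: [0.4773, 0.0201, 0.1607]
ee_rot: [3.141, 0.001, -3.139]
force: [-0.3, 0.4, -2.1]
width: 0.0204
gripper_force: 30.0
```

```bash
python3 - <<'E'
from h import *
for i in range(2): grab_frame('top')
f=grab_frame('scene');g=grab_frame('top'); s=get_state();p=s['eef_pos'];t=p-[0,0,.058]
cv2.imwrite('pics/s3.png',f);crop('pics/s3.png','pics/s3c.png',265,190,135,90,6)
S=lambda u:((np.array(u)-[265,190]+.5)*6-.5).round(1)
print(p,s['force'].round(1),'tip pred in crop',S(proj('scene',t)))
E
```

```text
[0.47596501 0.01689388 0.16017682] [-0.7 -0.8 -2.2] tip pred in crop [416.7 286.3]
```

View pics/s3c.png

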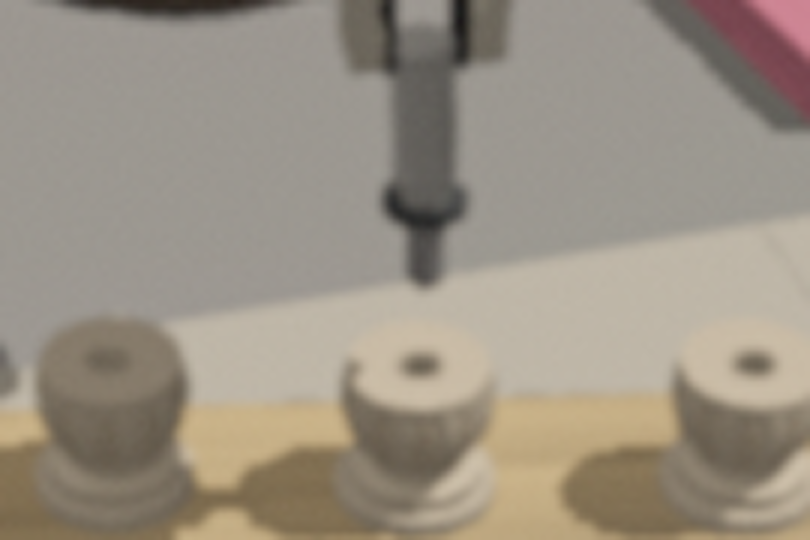

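```bash
python3 - <<'E'
from h import *
S=lambda x,y:((x+.5)/6-.5+265,(y+.5)/6-.5+190)
p=get_state()['eef_pos'];tip=p-[0,0,.058]
a=at('scene',*S(424,279),tip[2]);b=at('scene',*S(421,364),.068)
print(p,'diff',b-a, 'R',at('scene',*S(107,358),.068))
E
```

```text
[0.47596501 0.01689388 0.16017682] diff [ 0.0035769  -0.00082225 -0.03417682] R [ 0.4551148  -0.08910257  0.068     ]
```

apply_moves:
  steps:
    - {"translation":[0.006,-0.002,-0.04],"rotation":[0,0,0]}
    - {"translation":[0.006,-0.002,-0.08],"rotation":[0,0,0]}
    - {"translation":[0.006,-0.002,-0.1],"rotation":[0,0,0]}
    - {"translation":[0.006,-0.002,-0.115],"rotation":[0,0,0]}
    - {"translation":[0.006,-0.002,-0.125],"rotation":[0,0,0]}
    - {"translation":[0.006,-0.002,-0.13],"rotation":[0,0,0]}
    - {"translation":[0.006,-0.002,-0.135],"rotation":[0,0,0]}
    - {"translation":[0.006,-0.002,-0.14],"rotation":[0,0,0]}
    - {"translation":[0.006,-0.002,-0.144],"rotation":[0,0,0]}
    - {"translation":[0.006,-0.002,-0.144],"rotation":[0,0,0]}

```text
t: 11.43
eef_pos: [0.4779, 0.0168, 0.124]
ee_rot: [3.142, 0.0, -3.142]
force: [0.6, 0.2, -1.5]
width: 0.021
gripper_force: 30.0
```

apply_moves:
  steps:
    - {"translation":[0,0,-0.002],"rotation":[0,0,0]}
    - {"translation":[0,0,-0.004],"rotation":[0,0,0]}
    - {"translation":[0,0,-0.006],"rotation":[0,0,0]}
    - {"translation":[0,0,-0.008],"rotation":[0,0,0]}
    - {"translation":[0,0,-0.01],"rotation":[0,0,0]}
    - {"translation":[0,0,-0.012],"rotation":[0,0,0]}
    - {"translation":[0,0,-0.014],"rotation":[0,0,0]}
    - {"translation":[0,0,-0.016],"rotation":[0,0,0]}
    - {"translation":[0,0,-0.016],"rotation":[0,0,0]}
    - {"translation":[0,0,-0.016],"rotation":[0,0,0]}

```text
t: 12.27
eef_pos: [0.4778, 0.0167, 0.12]
ee_rot: [-3.142, -0.0, -3.142]
force: [-0.2, 0.0, -1.5]
width: 0.0207
gripper_force: 30.0
```

apply_moves:
  steps:
    - {"translation":[0,0,-0.002],"rotation":[0,0,0]}
    - {"translation":[0,0,-0.004],"rotation":[0,0,0]}
    - {"translation":[0,0,-0.006],"rotation":[0,0,0]}
    - {"translation":[0,0,-0.008],"rotation":[0,0,0]}
    - {"translation":[0,0,-0.01],"rotation":[0,0,0]}
    - {"translation":[0,0,-0.012],"rotation":[0,0,0]}
    - {"translation":[0,0,-0.014],"rotation":[0,0,0]}
    - {"translation":[0,0,-0.016],"rotation":[0,0,0]}
    - {"translation":[0,0,-0.016],"rotation":[0,0,0]}
    - {"translation":[0,0,-0.016],"rotation":[0,0,0]}

```text
t: 13.1
eef_pos: [0.4778, 0.0167, 0.116]
ee_rot: [-3.142, -0.0, -3.142]
force: [-0.3, 0.2, -1.0]
width: 0.0204
gripper_force: 30.0
```

apply_moves:
  steps:
    - {"translation":[0,0,-0.002],"rotation":[0,0,0]}
    - {"translation":[0,0,-0.004],"rotation":[0,0,0]}
    - {"translation":[0,0,-0.006],"rotation":[0,0,0]}
    - {"translation":[0,0,-0.008],"rotation":[0,0,0]}
    - {"translation":[0,0,-0.01],"rotation":[0,0,0]}
    - {"translation":[0,0,-0.012],"rotation":[0,0,0]}
    - {"translation":[0,0,-0.014],"rotation":[0,0,0]}
    - {"translation":[0,0,-0.016],"rotation":[0,0,0]}
    - {"translation":[0,0,-0.016],"rotation":[0,0,0]}
    - {"translation":[0,0,-0.016],"rotation":[0,0,0]}

```text
t: 13.93
eef_pos: [0.4778, 0.0167, 0.112]
ee_rot: [-3.142, -0.0, -3.142]
force: [0.3, 1.0, -1.6]
width: 0.0202
gripper_force: 30.0
```

apply_moves:
  steps:
    - {"translation":[0,0,-0.002],"rotation":[0,0,0]}
    - {"translation":[0,0,-0.004],"rotation":[0,0,0]}
    - {"translation":[0,0,-0.006],"rotation":[0,0,0]}
    - {"translation":[0,0,-0.008],"rotation":[0,0,0]}
    - {"translation":[0,0,-0.01],"rotation":[0,0,0]}
    - {"translation":[0,0,-0.012],"rotation":[0,0,0]}
    - {"translation":[0,0,-0.014],"rotation":[0,0,0]}
    - {"translation":[0,0,-0.016],"rotation":[0,0,0]}
    - {"translation":[0,0,-0.016],"rotation":[0,0,0]}
    - {"translation":[0,0,-0.016],"rotation":[0,0,0]}

```text
t: 14.77
eef_pos: [0.4778, 0.0167, 0.108]
ee_rot: [-3.142, -0.0, -3.142]
force: [-0.3, -0.3, -1.9]
width: 0.0206
gripper_force: 30.0
```

apply_moves:
  steps:
    - {"translation":[0,0,-0.002],"rotation":[0,0,0]}
    - {"translation":[0,0,-0.004],"rotation":[0,0,0]}
    - {"translation":[0,0,-0.006],"rotation":[0,0,0]}
    - {"translation":[0,0,-0.008],"rotation":[0,0,0]}
    - {"translation":[0,0,-0.01],"rotation":[0,0,0]}
    - {"translation":[0,0,-0.012],"rotation":[0,0,0]}
    - {"translation":[0,0,-0.014],"rotation":[0,0,0]}
    - {"translation":[0,0,-0.016],"rotation":[0,0,0]}
    - {"translation":[0,0,-0.016],"rotation":[0,0,0]}
    - {"translation":[0,0,-0.016],"rotation":[0,0,0]}

```text
t: 15.6
eef_pos: [0.4778, 0.0167, 0.104]
ee_rot: [-3.142, -0.0, -3.142]
force: [0.5, 1.0, -2.3]
width: 0.0209
gripper_force: 30.0
```

apply_moves:
  steps:
    - {"translation":[0,0,-0.005],"rotation":[0,0,0]}
    - {"translation":[0,0,-0.012],"rotation":[0,0,0]}
    - {"translation":[0,0,-0.019],"rotation":[0,0,0]}
    - {"translation":[0,0,-0.025],"rotation":[0,0,0]}
    - {"translation":[0,0,-0.03],"rotation":[0,0,0]}
    - {"translation":[0,0,-0.034],"rotation":[0,0,0]}
    - {"translation":[0,0,-0.038],"rotation":[0,0,0]}
    - {"translation":[0,0,-0.042],"rotation":[0,0,0]}
    - {"translation":[0,0,-0.042],"rotation":[0,0,0]}
    - {"translation":[0,0,-0.042],"rotation":[0,0,0]}

```text
t: 16.43
eef_pos: [0.4782, 0.0168, 0.0939]
ee_rot: [3.141, 0.001, -3.141]
force: [-0.8, 1.1, 2.9]
width: 0.0208
gripper_force: 30.0
```

The collar came to rest on the middle pedestal at exactly the expected height, so it is finished. Next is the left one.

apply_moves:
  steps:
    - {"translation":[0,0,0.01],"rotation":[0,0,0]}
    - {"translation":[0,0,0.03],"rotation":[0,0,0]}
    - {"translation":[0,0,0.055],"rotation":[0,0,0]}
    - {"translation":[0,0,0.085],"rotation":[0,0,0]}
    - {"translation":[0,0,0.12],"rotation":[0,0,0]}
    - {"translation":[0,0,0.155],"rotation":[0,0,0]}
    - {"translation":[0,0,0.2],"rotation":[0,0,0]}
    - {"translation":[0,0,0.25],"rotation":[0,0,0]}
    - {"translation":[0,0,0.266],"rotation":[0,0,0]}
    - {"translation":[0,0,0.266],"rotation":[0,0,0]}

```text
t: 17.27
eef_pos: [0.4787, 0.017, 0.1617]
ee_rot: [3.141, 0.003, -3.141]
force: [0.5, 0.3, -1.3]
width: 0.0208
gripper_force: 30.0
```

apply_moves:
  steps:
    - {"translation":[0.015,0.1,0],"rotation":[0,0,0]}
    - {"translation":[0.032,0.22,0],"rotation":[0,0,0]}
    - {"translation":[0.05,0.34,0],"rotation":[0,0,0]}
    - {"translation":[0.063,0.43,0],"rotation":[0,0,0]}
    - {"translation":[0.068,0.464,0],"rotation":[0,0,0]}
    - {"translation":[0.068,0.464,0],"rotation":[0,0,0]}
    - {"translation":[0.068,0.464,0],"rotation":[0,0,0]}
    - {"translation":[0.068,0.464,0],"rotation":[0,0,0]}
    - {"translation":[0.068,0.464,0],"rotation":[0,0,0]}
    - {"translation":[0.068,0.464,0],"rotation":[0,0,0]}

```text
t: 18.1
eef_pos: [0.4947, 0.1319, 0.1601]
ee_rot: [3.142, -0.0, 3.141]
force: [-1.2, 0.4, -2.0]
width: 0.0207
gripper_force: 30.0
```

```bash
python3 - <<'E'
from h import *
f=grab_frame('scene'); s=get_state();p=s['eef_pos'];t=p-[0,0,.058]
cv2.imwrite('pics/s4.png',f);crop('pics/s4.png','pics/s4c.png',265,190,135,90,6)
S=lambda u:((np.array(u)-[265,190]+.5)*6-.5).round(1)
print(p,s['force'].round(1),'tip pred in crop',S(proj('scene',t)))
E
```

```text
[0.49478209 0.13197174 0.1601529 ] [ 1.  -0.1 -2.5] tip pred in crop [755.4 287.7]
```

View pics/s4c.png

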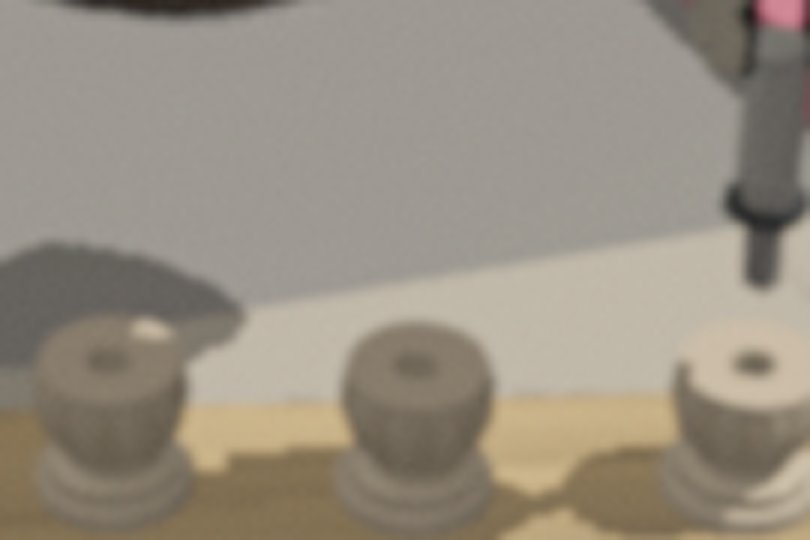

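The pin tip is at (761,281) and the left socket at (754,362), lined up to within about 1 mm, so I'll go down.

apply_moves:
  steps:
    - {"translation":[0,0,-0.04],"rotation":[0,0,0]}
    - {"translation":[0,0,-0.08],"rotation":[0,0,0]}
    - {"translation":[0,0,-0.1],"rotation":[0,0,0]}
    - {"translation":[0,0,-0.115],"rotation":[0,0,0]}
    - {"translation":[0,0,-0.125],"rotation":[0,0,0]}
    - {"translation":[0,0,-0.13],"rotation":[0,0,0]}
    - {"translation":[0,0,-0.135],"rotation":[0,0,0]}
    - {"translation":[0,0,-0.14],"rotation":[0,0,0]}
    - {"translation":[0,0,-0.144],"rotation":[0,0,0]}
    - {"translation":[0,0,-0.144],"rotation":[0,0,0]}

```text
t: 18.98
eef_pos: [0.4948, 0.1328, 0.124]
ee_rot: [3.142, 0.0, -3.141]
force: [0.2, 0.6, -2.3]
width: 0.021
gripper_force: 30.0
```

apply_moves:
  steps:
    - {"translation":[0,0,-0.002],"rotation":[0,0,0]}
    - {"translation":[0,0,-0.004],"rotation":[0,0,0]}
    - {"translation":[0,0,-0.006],"rotation":[0,0,0]}
    - {"translation":[0,0,-0.008],"rotation":[0,0,0]}
    - {"translation":[0,0,-0.01],"rotation":[0,0,0]}
    - {"translation":[0,0,-0.012],"rotation":[0,0,0]}
    - {"translation":[0,0,-0.014],"rotation":[0,0,0]}
    - {"translation":[0,0,-0.016],"rotation":[0,0,0]}
    - {"translation":[0,0,-0.016],"rotation":[0,0,0]}
    - {"translation":[0,0,-0.016],"rotation":[0,0,0]}

```text
t: 19.82
eef_pos: [0.4948, 0.1327, 0.12]
ee_rot: [-3.142, -0.0, -3.142]
force: [0.4, 1.1, -2.2]
width: 0.0209
gripper_force: 30.0
```

apply_moves:
  steps:
    - {"translation":[0,0,-0.002],"rotation":[0,0,0]}
    - {"translation":[0,0,-0.004],"rotation":[0,0,0]}
    - {"translation":[0,0,-0.006],"rotation":[0,0,0]}
    - {"translation":[0,0,-0.008],"rotation":[0,0,0]}
    - {"translation":[0,0,-0.01],"rotation":[0,0,0]}
    - {"translation":[0,0,-0.012],"rotation":[0,0,0]}
    - {"translation":[0,0,-0.014],"rotation":[0,0,0]}
    - {"translation":[0,0,-0.016],"rotation":[0,0,0]}
    - {"translation":[0,0,-0.016],"rotation":[0,0,0]}
    - {"translation":[0,0,-0.016],"rotation":[0,0,0]}

```text
t: 20.65
eef_pos: [0.4948, 0.1327, 0.116]
ee_rot: [-3.142, -0.0, -3.142]
force: [-0.6, 0.2, -1.8]
width: 0.0206
gripper_force: 30.0
```

apply_moves:
  steps:
    - {"translation":[0,0,-0.002],"rotation":[0,0,0]}
    - {"translation":[0,0,-0.004],"rotation":[0,0,0]}
    - {"translation":[0,0,-0.006],"rotation":[0,0,0]}
    - {"translation":[0,0,-0.008],"rotation":[0,0,0]}
    - {"translation":[0,0,-0.01],"rotation":[0,0,0]}
    - {"translation":[0,0,-0.012],"rotation":[0,0,0]}
    - {"translation":[0,0,-0.014],"rotation":[0,0,0]}
    - {"translation":[0,0,-0.016],"rotation":[0,0,0]}
    - {"translation":[0,0,-0.016],"rotation":[0,0,0]}
    - {"translation":[0,0,-0.016],"rotation":[0,0,0]}

```text
t: 21.48
eef_pos: [0.4948, 0.1327, 0.112]
ee_rot: [3.142, -0.0, -3.142]
force: [0.4, -0.2, -1.8]
width: 0.0209
gripper_force: 30.0
```

apply_moves:
  steps:
    - {"translation":[0,0,-0.002],"rotation":[0,0,0]}
    - {"translation":[0,0,-0.004],"rotation":[0,0,0]}
    - {"translation":[0,0,-0.006],"rotation":[0,0,0]}
    - {"translation":[0,0,-0.008],"rotation":[0,0,0]}
    - {"translation":[0,0,-0.01],"rotation":[0,0,0]}
    - {"translation":[0,0,-0.012],"rotation":[0,0,0]}
    - {"translation":[0,0,-0.014],"rotation":[0,0,0]}
    - {"translation":[0,0,-0.016],"rotation":[0,0,0]}
    - {"translation":[0,0,-0.016],"rotation":[0,0,0]}
    - {"translation":[0,0,-0.016],"rotation":[0,0,0]}

```text
t: 22.32
eef_pos: [0.4948, 0.1327, 0.108]
ee_rot: [-3.142, -0.0, -3.142]
force: [0.4, 0.6, -1.7]
width: 0.0206
gripper_force: 30.0
```

apply_moves:
  steps:
    - {"translation":[0,0,-0.002],"rotation":[0,0,0]}
    - {"translation":[0,0,-0.004],"rotation":[0,0,0]}
    - {"translation":[0,0,-0.006],"rotation":[0,0,0]}
    - {"translation":[0,0,-0.008],"rotation":[0,0,0]}
    - {"translation":[0,0,-0.01],"rotation":[0,0,0]}
    - {"translation":[0,0,-0.012],"rotation":[0,0,0]}
    - {"translation":[0,0,-0.014],"rotation":[0,0,0]}
    - {"translation":[0,0,-0.016],"rotation":[0,0,0]}
    - {"translation":[0,0,-0.016],"rotation":[0,0,0]}
    - {"translation":[0,0,-0.016],"rotation":[0,0,0]}

```text
t: 23.15
eef_pos: [0.4948, 0.1327, 0.104]
ee_rot: [-3.142, -0.0, 3.142]
force: [-0.2, -0.1, -2.4]
width: 0.0205
gripper_force: 30.0
```

apply_moves:
  steps:
    - {"translation":[0,0,-0.005],"rotation":[0,0,0]}
    - {"translation":[0,0,-0.012],"rotation":[0,0,0]}
    - {"translation":[0,0,-0.019],"rotation":[0,0,0]}
    - {"translation":[0,0,-0.025],"rotation":[0,0,0]}
    - {"translation":[0,0,-0.03],"rotation":[0,0,0]}
    - {"translation":[0,0,-0.034],"rotation":[0,0,0]}
    - {"translation":[0,0,-0.038],"rotation":[0,0,0]}
    - {"translation":[0,0,-0.042],"rotation":[0,0,0]}
    - {"translation":[0,0,-0.042],"rotation":[0,0,0]}
    - {"translation":[0,0,-0.042],"rotation":[0,0,0]}

```text
t: 23.98
eef_pos: [0.4952, 0.1329, 0.094]
ee_rot: [3.141, 0.001, -3.141]
force: [-0.6, 1.2, 2.1]
width: 0.0208
gripper_force: 30.0
```

The left one is finished too, so only the right pedestal goes in the tray. I'll withdraw and return the gauge.

apply_moves:
  steps:
    - {"translation":[0,0,0.01],"rotation":[0,0,0]}
    - {"translation":[0,0,0.03],"rotation":[0,0,0]}
    - {"translation":[0,0,0.055],"rotation":[0,0,0]}
    - {"translation":[0,0,0.085],"rotation":[0,0,0]}
    - {"translation":[0,0,0.12],"rotation":[0,0,0]}
    - {"translation":[0,0,0.155],"rotation":[0,0,0]}
    - {"translation":[0,0,0.2],"rotation":[0,0,0]}
    - {"translation":[0,0,0.25],"rotation":[0,0,0]}
    - {"translation":[0,0,0.306],"rotation":[0,0,0]}
    - {"translation":[0,0,0.306],"rotation":[0,0,0]}

```text
t: 24.82
eef_pos: [0.4965, 0.1334, 0.1736]
ee_rot: [3.14, 0.005, -3.141]
force: [1.0, -0.0, -0.7]
width: 0.0205
gripper_force: 30.0
```

apply_moves:
  steps:
    - {"translation":[0.04,-0.08,0],"rotation":[0,0,0]}
    - {"translation":[0.1,-0.2,0],"rotation":[0,0,0]}
    - {"translation":[0.16,-0.32,0],"rotation":[0,0,0]}
    - {"translation":[0.22,-0.44,0],"rotation":[0,0,0]}
    - {"translation":[0.28,-0.56,0],"rotation":[0,0,0]}
    - {"translation":[0.34,-0.68,0],"rotation":[0,0,0]}
    - {"translation":[0.4,-0.8,0],"rotation":[0,0,0]}
    - {"translation":[0.46,-0.91,0],"rotation":[0,0,0]}
    - {"translation":[0.5,-0.98,0],"rotation":[0,0,0]}
    - {"translation":[0.5,-1,0],"rotation":[0,0,0]}

```text
t: 25.65
eef_pos: [0.6209, -0.1202, 0.169]
ee_rot: [-3.141, -0.001, 3.139]
force: [0.2, -0.1, -1.6]
width: 0.0207
gripper_force: 29.9
```

apply_moves:
  steps:
    - {"translation":[0.05,-0.1,0],"rotation":[0,0,0]}
    - {"translation":[0.09,-0.19,0],"rotation":[0,0,0]}
    - {"translation":[0.103,-0.222,0],"rotation":[0,0,0]}
    - {"translation":[0.103,-0.222,0],"rotation":[0,0,0]}
    - {"translation":[0.103,-0.222,0],"rotation":[0,0,0]}
    - {"translation":[0.103,-0.222,-0.06],"rotation":[0,0,0]}
    - {"translation":[0.103,-0.222,-0.12],"rotation":[0,0,0]}
    - {"translation":[0.103,-0.222,-0.16],"rotation":[0,0,0]}
    - {"translation":[0.103,-0.222,-0.19],"rotation":[0,0,0]}
    - {"translation":[0.103,-0.222,-0.2],"rotation":[0,0,0]}

```text
t: 26.48
eef_pos: [0.6448, -0.1719, 0.1189]
ee_rot: [3.141, -0.002, -3.141]
force: [-0.3, 0.5, -1.4]
width: 0.0212
gripper_force: 29.9
```

apply_moves:
  steps:
    - {"translation":[0.004,-0.002,-0.01],"rotation":[0,0,0]}
    - {"translation":[0.004,-0.002,-0.03],"rotation":[0,0,0]}
    - {"translation":[0.004,-0.002,-0.045],"rotation":[0,0,0]}
    - {"translation":[0.004,-0.002,-0.06],"rotation":[0,0,0]}
    - {"translation":[0.004,-0.002,-0.072],"rotation":[0,0,0]}
    - {"translation":[0.004,-0.002,-0.084],"rotation":[0,0,0]}
    - {"translation":[0.004,-0.002,-0.096],"rotation":[0,0,0]}
    - {"translation":[0.004,-0.002,-0.108],"rotation":[0,0,0]}
    - {"translation":[0.004,-0.002,-0.12],"rotation":[0,0,0]}
    - {"translation":[0.004,-0.002,-0.128],"rotation":[0,0,0]}

```text
t: 27.32
eef_pos: [0.6465, -0.1733, 0.0876]
ee_rot: [3.142, -0.0, 3.142]
force: [0.4, 0.1, -1.8]
width: 0.02
gripper_force: 29.9
```

apply_moves:
  steps:
    - {"translation":[0,0,-0.012],"rotation":[0,0,0]}
    - {"translation":[0,0,-0.024],"rotation":[0,0,0]}
    - {"translation":[0,0,-0.036],"rotation":[0,0,0]}
    - {"translation":[0,0,-0.045],"rotation":[0,0,0]}
    - {"translation":[0,0,-0.053],"rotation":[0,0,0]}
    - {"translation":[0,0,-0.06],"rotation":[0,0,0]}
    - {"translation":[0,0,-0.064],"rotation":[0,0,0]}
    - {"translation":[0,0,-0.067],"rotation":[0,0,0]}
    - {"translation":[0,0,-0.07],"rotation":[0,0,0]}
    - {"translation":[0,0,-0.07],"rotation":[0,0,0]}

```text
t: 28.15
eef_pos: [0.647, -0.1733, 0.071]
ee_rot: [-3.141, 0.001, -3.141]
force: [-0.0, -0.2, -0.2]
width: 0.0204
gripper_force: 30.0
```

apply_moves:
  steps:
    - {"translation":[0,0,0],"rotation":[0,0,0]}
    - {"translation":[0,0,0],"rotation":[0,0,0]}
    - {"translation":[0,0,0],"rotation":[0,0,0]}
    - {"translation":[0,0,0],"rotation":[0,0,0]}
    - {"translation":[0,0,0],"rotation":[0,0,0]}
    - {"translation":[0,0,0.05],"rotation":[0,0,0]}
    - {"translation":[0,0,0.15],"rotation":[0,0,0]}
    - {"translation":[0,0,0.27],"rotation":[0,0,0]}
    - {"translation":[0,0,0.35],"rotation":[0,0,0]}
    - {"translation":[0,0,0.35],"rotation":[0,0,0]}
  jaw: -1

```text
t: 28.98
eef_pos: [0.6496, -0.174, 0.1648]
ee_rot: [-3.14, 0.009, -3.141]
force: [1.4, -0.2, 0.4]
width: 0.082
gripper_force: 0.0
```

apply_moves:
  steps:
    - {"translation":[-0.1,0.045,0],"rotation":[0,0,0]}
    - {"translation":[-0.22,0.1,0],"rotation":[0,0,0]}
    - {"translation":[-0.34,0.152,0],"rotation":[0,0,0]}
    - {"translation":[-0.46,0.205,0],"rotation":[0,0,0]}
    - {"translation":[-0.57,0.254,0],"rotation":[0,0,0]}
    - {"translation":[-0.67,0.3,0],"rotation":[0,0,0]}
    - {"translation":[-0.73,0.325,0],"rotation":[0,0,0]}
    - {"translation":[-0.759,0.338,-0.03],"rotation":[0,0,0]}
    - {"translation":[-0.759,0.338,-0.08],"rotation":[0,0,0]}
    - {"translation":[-0.759,0.338,-0.12],"rotation":[0,0,0]}
  jaw: -0.7

```text
t: 29.82
eef_pos: [0.4569, -0.0884, 0.1288]
ee_rot: [3.141, 0.002, -3.141]
force: [1.2, 0.2, -0.2]
width: 0.0747
gripper_force: 0.0
```

```bash
python3 - <<'E'
from h import *
f=grab_frame('scene'); s=get_state();p=s['eef_pos']
cv2.imwrite('pics/s5.png',f);crop('pics/s5.png','pics/s5c.png',210,200,190,140,4)
S=lambda u:((np.array(u)-[210,200]+.5)*4-.5).round(1)
print(p,s['force'].round(1),s['width'],'TCP in crop',S(proj('scene',p)))
E
```

```text
[ 0.45582645 -0.08858946  0.12652702] [-1.5  0.5 -3.5] 0.07423126848749592 TCP in crop [288. 108.]
```

View pics/s5c.png

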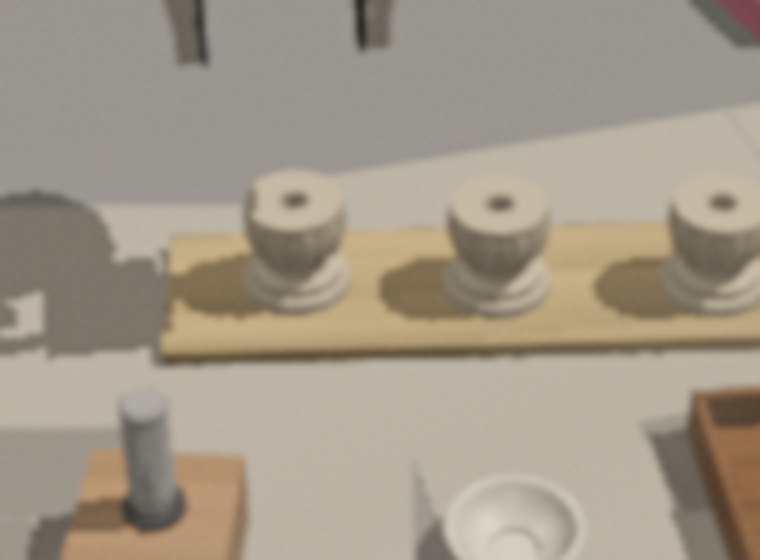

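The gauge stands upright in its stand at (150,450), and all three pedestals are upright. The open fingers, tips at (195,60) and (375,45), straddle the right pedestal at (295,200). The fingertips sit about 25 mm above the nominal TCP, so I'll grip a little lower, at TCP z = 0.024.

apply_moves:
  steps:
    - {"translation":[0,0,-0.05],"rotation":[0,0,0]}
    - {"translation":[0,0,-0.12],"rotation":[0,0,0]}
    - {"translation":[0,0,-0.2],"rotation":[0,0,0]}
    - {"translation":[0,0,-0.27],"rotation":[0,0,0]}
    - {"translation":[0,0,-0.33],"rotation":[0,0,0]}
    - {"translation":[0,0,-0.37],"rotation":[0,0,0]}
    - {"translation":[0,0,-0.4],"rotation":[0,0,0]}
    - {"translation":[0,0,-0.414],"rotation":[0,0,0]}
    - {"translation":[0,0,-0.414],"rotation":[0,0,0]}
    - {"translation":[0,0,-0.414],"rotation":[0,0,0]}

```text
t: 30.7
eef_pos: [0.4572, -0.0888, 0.0249]
ee_rot: [-3.142, 0.0, -3.142]
force: [-0.2, 0.1, 0.0]
width: 0.0747
gripper_force: 0.0
```

apply_moves:
  steps:
    - {"translation":[0,0,0],"rotation":[0,0,0]}
    - {"translation":[0,0,0],"rotation":[0,0,0]}
    - {"translation":[0,0,0],"rotation":[0,0,0]}
    - {"translation":[0,0,0],"rotation":[0,0,0]}
    - {"translation":[0,0,0],"rotation":[0,0,0]}
    - {"translation":[0,0,0],"rotation":[0,0,0]}
    - {"translation":[0,0,0],"rotation":[0,0,0]}
    - {"translation":[0,0,0],"rotation":[0,0,0]}
    - {"translation":[0,0,0],"rotation":[0,0,0]}
    - {"translation":[0,0,0],"rotation":[0,0,0]}
  jaw: 1
  newtons: 25

```text
t: 31.53
eef_pos: [0.4573, -0.0886, 0.025]
ee_rot: [3.141, 0.001, -3.141]
force: [-1.7, 2.2, 6.7]
width: 0.054
gripper_force: 25.0
```

apply_moves:
  steps:
    - {"translation":[0,0,0.02],"rotation":[0,0,0]}
    - {"translation":[0,0,0.05],"rotation":[0,0,0]}
    - {"translation":[0,0,0.1],"rotation":[0,0,0]}
    - {"translation":[0,0,0.16],"rotation":[0,0,0]}
    - {"translation":[0,0,0.22],"rotation":[0,0,0]}
    - {"translation":[0,0,0.28],"rotation":[0,0,0]}
    - {"translation":[0,0,0.33],"rotation":[0,0,0]}
    - {"translation":[0,0,0.34],"rotation":[0,0,0]}
    - {"translation":[0.03,0.033,0.34],"rotation":[0,0,0]}
    - {"translation":[0.08,0.033,0.34],"rotation":[0,0,0]}

```text
t: 32.37
eef_pos: [0.4763, -0.0798, 0.1095]
ee_rot: [3.141, -0.0, 3.141]
force: [0.6, 0.4, -2.5]
width: 0.0537
gripper_force: 25.0
```

apply_moves:
  steps:
    - {"translation":[0.12,0.06,0],"rotation":[0,0,0]}
    - {"translation":[0.23,0.15,0],"rotation":[0,0,0]}
    - {"translation":[0.33,0.25,0],"rotation":[0,0,0]}
    - {"translation":[0.42,0.36,0],"rotation":[0,0,0]}
    - {"translation":[0.5,0.48,0],"rotation":[0,0,0]}
    - {"translation":[0.57,0.61,0],"rotation":[0,0,0]}
    - {"translation":[0.63,0.74,0],"rotation":[0,0,0]}
    - {"translation":[0.68,0.86,0],"rotation":[0,0,0]}
    - {"translation":[0.72,0.96,0],"rotation":[0,0,0]}
    - {"translation":[0.737,1,0],"rotation":[0,0,0]}

```text
t: 33.2
eef_pos: [0.6623, 0.173, 0.107]
ee_rot: [-3.141, -0.002, -3.139]
force: [-0.1, -0.6, -2.3]
width: 0.054
gripper_force: 25.0
```

```bash
python3 - <<'E'
from h import *
grab_frame('top');f=grab_frame('scene'); s=get_state();p=s['eef_pos']
cv2.imwrite('pics/s6.png',f);crop('pics/s6.png','pics/s6c.png',340,210,160,150,4)
print(p,s['ee_rot'],s['force'].round(1),s['width'])
E
```

```text
[0.66147623 0.17149154 0.10709558] [-3.14034968e+00 -2.25862413e-03 -3.13933643e+00] [-0.4 -0.7 -2.3] 0.05428544634149527
```

View pics/s6c.png

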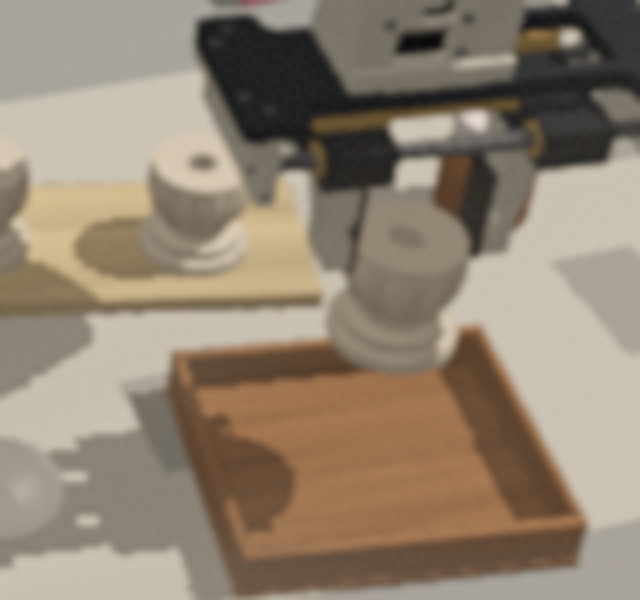

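The pedestal is held over the middle of the brown tray, centre at crop (405,290), with clearance all round. Lowering it now.

apply_moves:
  steps:
    - {"translation":[0,0,-0.04],"rotation":[0,0,0]}
    - {"translation":[0,0,-0.1],"rotation":[0,0,0]}
    - {"translation":[0,0,-0.16],"rotation":[0,0,0]}
    - {"translation":[0,0,-0.22],"rotation":[0,0,0]}
    - {"translation":[0,0,-0.265],"rotation":[0,0,0]}
    - {"translation":[0,0,-0.3],"rotation":[0,0,0]}
    - {"translation":[0,0,-0.32],"rotation":[0,0,0]}
    - {"translation":[0,0,-0.335],"rotation":[0,0,0]}
    - {"translation":[0,0,-0.344],"rotation":[0,0,0]}
    - {"translation":[0,0,-0.344],"rotation":[0,0,0]}

```text
t: 34.13
eef_pos: [0.6612, 0.1694, 0.0235]
ee_rot: [3.142, 0.0, 3.142]
force: [-0.2, 0.6, -2.0]
width: 0.054
gripper_force: 25.0
```

Still free, with about 4 mm to go.

apply_moves:
  steps:
    - {"translation":[0,0,-0.004],"rotation":[0,0,0]}
    - {"translation":[0,0,-0.008],"rotation":[0,0,0]}
    - {"translation":[0,0,-0.011],"rotation":[0,0,0]}
    - {"translation":[0,0,-0.014],"rotation":[0,0,0]}
    - {"translation":[0,0,-0.016],"rotation":[0,0,0]}
    - {"translation":[0,0,-0.017],"rotation":[0,0,0]}
    - {"translation":[0,0,-0.018],"rotation":[0,0,0]}
    - {"translation":[0,0,-0.018],"rotation":[0,0,0]}
    - {"translation":[0,0,-0.018],"rotation":[0,0,0]}
    - {"translation":[0,0,-0.018],"rotation":[0,0,0]}

```text
t: 34.97
eef_pos: [0.6611, 0.1695, 0.0192]
ee_rot: [-3.142, 0.0, -3.141]
force: [-0.9, 0.5, 0.4]
width: 0.0536
gripper_force: 25.0
```

On the floor. Releasing and rising.

apply_moves:
  steps:
    - {"translation":[0,0,0],"rotation":[0,0,0]}
    - {"translation":[0,0,0],"rotation":[0,0,0]}
    - {"translation":[0,0,0],"rotation":[0,0,0]}
    - {"translation":[0,0,0],"rotation":[0,0,0]}
    - {"translation":[0,0,0],"rotation":[0,0,0]}
    - {"translation":[0,0,0],"rotation":[0,0,0]}
    - {"translation":[0,0,0.04],"rotation":[0,0,0]}
    - {"translation":[0,0,0.12],"rotation":[0,0,0]}
    - {"translation":[0,0,0.24],"rotation":[0,0,0]}
    - {"translation":[0,0,0.36],"rotation":[0,0,0]}
  jaw: -0.7

```text
t: 35.8
eef_pos: [0.6606, 0.1691, 0.11]
ee_rot: [-3.141, -0.001, -3.142]
force: [0.8, 0.2, 0.1]
width: 0.0744
gripper_force: 0.0
```

apply_moves:
  steps:
    - {"translation":[0,0,0.15],"rotation":[0,0,0]}
    - {"translation":[0,0,0.3],"rotation":[0,0,0]}
    - {"translation":[0,0,0.4],"rotation":[0,0,0]}
    - {"translation":[0,0,0.4],"rotation":[0,0,0]}
    - {"translation":[0,0,0.4],"rotation":[0,0,0]}
    - {"translation":[0,0,0.4],"rotation":[0,0,0]}
    - {"translation":[0,0,0.4],"rotation":[0,0,0]}
    - {"translation":[0,0,0.4],"rotation":[0,0,0]}
    - {"translation":[0,0,0.4],"rotation":[0,0,0]}
    - {"translation":[0,0,0.4],"rotation":[0,0,0]}

```text
t: 36.63
eef_pos: [0.6608, 0.1693, 0.2082]
ee_rot: [-3.141, -0.001, -3.141]
force: [0.6, 0.3, 0.2]
width: 0.0745
gripper_force: 0.0
```

```bash
python3 - <<'E'
from h import *
f=grab_frame('scene'); print(get_state()['eef_pos'],get_state()['force'])
cv2.imwrite('pics/s7.png',f);crop('pics/s7.png','pics/s7c.png',210,180,290,200,2.7)
E
```

```text
[0.6609504  0.16933255 0.20841551] [0.3140788  0.89278404 0.69500821]
```

View pics/s7c.png

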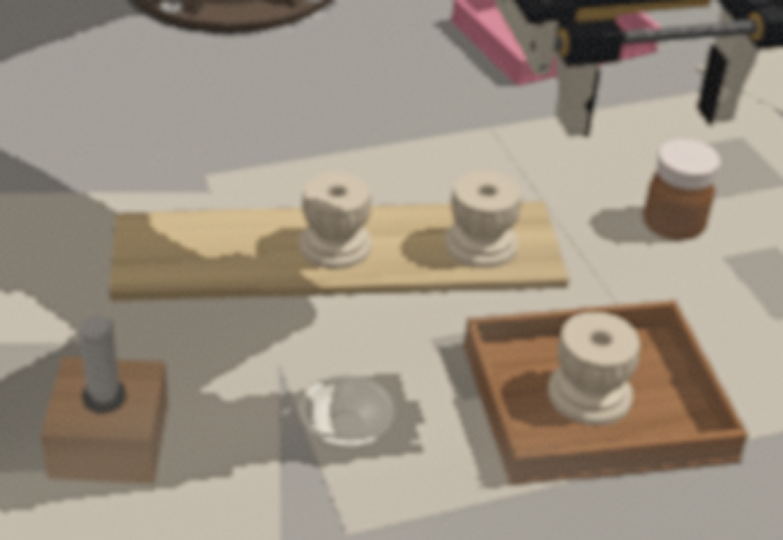

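The unfinished pedestal stands upright in the middle of the brown tray at (597,365). The other two are upright on the board at (336,215) and (485,215), and the gauge is seated in its stand at (102,360). The arm is clear.

```bash
python3 -c "
from station import *
print(job_done())"
```

```text
the job is handed in; nothing more can be done
None
```

The job is handed in: the right-hand pedestal stopped the pin about 14 mm down and now stands in the wooden tray, the other two took the pin to the collar and stay on the board, and the gauge is back in its stand.

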